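# Load the centrifuge buckets in balance

### The arm

A 6-joint arm with a two-finger parallel gripper is mounted at the origin on the work surface. World frame = base frame: x ahead of the robot, y to its left, z up, the work surface at z = 0. Lengths are in m, angles in rad, forces in N, time in s.
With the tool pointing down it reaches from about 0.425 to 0.95 m from the base axis. Payload 3.5 kg.
Tool frame: the origin (TCP) lies at the very end of the fingers, on their centre line; the grasp point (between the pads) lies 19 mm behind it; z points along the fingers, y is the line along which they close (so a half turn about z gives the same grasp; the last joint's range is limited). The gripper opens to 85 mm and grips with 20 to 120 N. Pads are 22 mm wide; open, the fingers measure 114 mm over their backs; the gripper's body (76 mm by 85 mm) begins 54 mm behind the grasp point. The pads swing forward as they close: fully open they stand 13 mm farther back than shut.
Start: joints at [1.043, 0.286, 1.577, -0, 1.279, -0.15], TCP at [0.249, 0.627, 0.231] pointing down, gripper open.
Joint ranges: [-2.77, 2.77], [-0.9, 2.22], [0.21, 2.48], [-1.53, 4.67], [0.24, 2.81], [-2.84, 2.84]. Speed limits (rad/s): [2.79, 2.79, 3.14, 3.14, 3.14, 3.14].

### API

Orientations are given as a unit quaternion [x, y, z, w].
In Python, from plant import ctrl, cam gives the robot as it stands (ctrl), with the cameras (cam).
- The arm moves only by the tool send_path, called after "Request:" by a JSON object that holds its "method" and its "body", one argument or row to a line. Schema: {"type":"object","properties":{"motion":{"type":"array","items":{"type":"array","items":{"type":"number"},"minItems":7,"maxItems":7},"minItems":1,"maxItems":10},"grip_n":{"type":"number"},"only":{"type":"string"},"quiet":{"type":"boolean"},"lines":{"type":"string"}},"required":["motion"],"additionalProperties":false}. motion is a list of rows, 1 to 10 of them, each of 7 numbers: dx, dy, dz in a scale on which 1.0 is 0.8 m, then a rotation vector rx, ry, rz in fractions of the full range, 1 being pi rad, then the opening from 0.0 (shut) to 1.0 (fully open); each row is the pose to reach, as a shift and turn from the pose commanded when the call began, along the tool's axes at that moment; what a row does not reach only later rows make up. A row lasts 1/8 s, in which the tool goes at most 0.0625 m and 0.188 rad, less where a joint would pass 70% of its speed; a pose out of reach is approached as far as the arm can. The fingers move at their own pace and stop on an object; grip_n is the grip in N (left out, the last holds). Time passes only in rows, so rows that do not move let the fingers close. The tool returns the time, the measured TCP pose, the force, the opening and the grip force at its end. only (a regular expression) keeps the lines of the reply that match it, lines (a string "A,B") keeps lines A to B, and quiet returns only ok. No shift or turn number may pass 1 either way. Input that does not fit is refused with a message, and nothing moves.
- ctrl.get_state(): the state, without advancing time (a new reading comes with each control period).
- cam.read_camera(name): name is "side" or "top" or "wrist"; returns a dict with "pixels" (400x640x3 uint8, red, green, blue), "camera_matrix" (3x3 intrinsics, pixels), "dist_coeffs" ([k1, k2, p1, p2, k3] as OpenCV has them; the pictures are not rectified), "xyz" and "orientation" of the camera in the world. Camera axes: x right, y down, z forward; pixel columns grow to the right and rows downward; lengths in m; the calibration is good to about 2 mm. A picture is of the moment at which its call begins. There is no depth.
- ctrl.sign_off(): hands the job in; it is judged then, once.
The state is a dict: "time": time; "qpos": joint angles; "dq": joint speeds; "joint_efforts": joint torques, N m; "eef_pos": TCP position; "tcp_rot": TCP orientation; "contact_force": force on the tool from outside, world axes, zero at the start; "wrist_torque": the same for the moment, N m; "opening": opening from 0.0 (shut) to 1.0 (fully open); "finger_force": force on a finger pad.
Only numpy, scipy, OpenCV 4.12 (cv2) and the standard library are available. Lean on these libraries where they do the work, as an engineer would, in place of code of your own. Each camera call takes 0.05 s, during which the arm holds its last target. There are 200 camera calls.

### The job

Load the four blue-capped tubes from the wire rack into the four centrifuge buckets, one in each, standing fully down in the bore with the cap up. Buckets with the same colour of rim hang opposite each other in the rotor and must balance, so the two buckets of a colour get tubes of the same length: both tall ones in one colour and both short ones in the other, whichever you like. Leave the purple-capped tubes standing where they are in the rack, and the buckets upright.

Things in the scene. Friction and masses are not known exactly. Their poses are not given: they have to be found in the camera images.
- blue_tall_1: Tall frosted conical tube, blue screw cap, one of two: 115 mm tall with cap, 68 g. Body 29 mm across, bottom 17 mm tapering to a 12 mm flat tip; cap: top 16 mm, 34 mm across. Starts upright in a white wire rack (rack top at 55 mm), underside 4 mm above the bench, among the others in 2 rows of 3, 70 mm apart, in any order. Origin: centre of the tip; z up the tube to the cap.
- blue_tall_2: Tall frosted conical tube, blue screw cap, one of two: 115 mm tall with cap, 68 g. Body 29 mm across, bottom 17 mm tapering to a 12 mm flat tip; cap: top 16 mm, 34 mm across. Starts upright in a white wire rack (rack top at 55 mm), underside 4 mm above the bench, among the others in 2 rows of 3, 70 mm apart, in any order. Origin: centre of the tip; z up the tube to the cap.
- blue_short_1: Short frosted conical tube, blue screw cap, one of two: 88 mm tall with cap, 45 g. Body 29 mm across, bottom 17 mm tapering to a 12 mm flat tip; cap: top 16 mm, 34 mm across. Starts upright in a white wire rack (rack top at 55 mm), underside 4 mm above the bench, among the others in 2 rows of 3, 70 mm apart, in any order. Origin: centre of the tip; z up the tube to the cap.
- blue_short_2: Short frosted conical tube, blue screw cap, one of two: 88 mm tall with cap, 45 g. Body 29 mm across, bottom 17 mm tapering to a 12 mm flat tip; cap: top 16 mm, 34 mm across. Starts upright in a white wire rack (rack top at 55 mm), underside 4 mm above the bench, among the others in 2 rows of 3, 70 mm apart, in any order. Origin: centre of the tip; z up the tube to the cap.
- purple_tall: Tall frosted conical tube, purple screw cap: 115 mm tall with cap, 68 g. Body 29 mm across, bottom 17 mm tapering to a 12 mm flat tip; cap: top 16 mm, 34 mm across. Starts upright in a white wire rack (rack top at 55 mm), underside 4 mm above the bench, among the others in 2 rows of 3, 70 mm apart, in any order. Origin: centre of the tip; z up the tube to the cap.
- purple_short: Short frosted conical tube, purple screw cap: 88 mm tall with cap, 45 g. Body 29 mm across, bottom 17 mm tapering to a 12 mm flat tip; cap: top 16 mm, 34 mm across. Starts upright in a white wire rack (rack top at 55 mm), underside 4 mm above the bench, among the others in 2 rows of 3, 70 mm apart, in any order. Origin: centre of the tip; z up the tube to the cap.
- bucket_yellow_1: Aluminium centrifuge bucket, yellow rim, one of two so coloured; loose, 0.5 kg, upright in a grey tray (floor 4 mm, lip 12 mm). Cup 60 mm across (76 over two lugs), 72 high, neighbours' centres 80 mm apart or more. Central bore 36 mm across, 52 deep from the rim, its bottom 20 mm narrowing to 16: a tube stands on its floor, 20 mm above the underside. Origin: underside centre; z up, x through lugs.
- bucket_yellow_2: Aluminium centrifuge bucket, yellow rim, one of two so coloured; loose, 0.5 kg, upright in a grey tray (floor 4 mm, lip 12 mm). Cup 60 mm across (76 over two lugs), 72 high, neighbours' centres 80 mm apart or more. Central bore 36 mm across, 52 deep from the rim, its bottom 20 mm narrowing to 16: a tube stands on its floor, 20 mm above the underside. Origin: underside centre; z up, x through lugs.
- bucket_red_1: Aluminium centrifuge bucket, red rim, one of two so coloured; loose, 0.5 kg, upright in a grey tray (floor 4 mm, lip 12 mm). Cup 60 mm across (76 over two lugs), 72 high, neighbours' centres 80 mm apart or more. Central bore 36 mm across, 52 deep from the rim, its bottom 20 mm narrowing to 16: a tube stands on its floor, 20 mm above the underside. Origin: underside centre; z up, x through lugs.
- bucket_red_2: Aluminium centrifuge bucket, red rim, one of two so coloured; loose, 0.5 kg, upright in a grey tray (floor 4 mm, lip 12 mm). Cup 60 mm across (76 over two lugs), 72 high, neighbours' centres 80 mm apart or more. Central bore 36 mm across, 52 deep from the rim, its bottom 20 mm narrowing to 16: a tube stands on its floor, 20 mm above the underside. Origin: underside centre; z up, x through lugs.

How it is judged:
At the end, for the whole second after the job is handed in: Each blue tube alone in a bucket: tip within 12 mm of its axis, 12-30 mm above its underside, lean < 0.25 rad; tall pair in one rim colour, short pair in the other; buckets upright (0.1 rad); purple tubes upright, within 20 mm of their start; all released and at rest (((((horizontal distance between blue_tall_1 and bucket_yellow_1 below 0.012 m and z of blue_tall_1 in the frame of bucket_yellow_1 between 0.012 and 0.03 m and horizontal distance between blue_tall_2 and bucket_yellow_2 below 0.012 m and z of blue_tall_2 in the frame of bucket_yellow_2 between 0.012 and 0.03 m) or (horizontal distance between blue_tall_1 and bucket_yellow_2 below 0.012 m and z of blue_tall_1 in the frame of bucket_yellow_2 between 0.012 and 0.03 m and horizontal distance between blue_tall_2 and bucket_yellow_1 below 0.012 m and z of blue_tall_2 in the frame of bucket_yellow_1 between 0.012 and 0.03 m)) and ((horizontal distance between blue_short_1 and bucket_red_1 below 0.012 m and z of blue_short_1 in the frame of bucket_red_1 between 0.012 and 0.03 m and horizontal distance between blue_short_2 and bucket_red_2 below 0.012 m and z of blue_short_2 in the frame of bucket_red_2 between 0.012 and 0.03 m) or (horizontal distance between blue_short_1 and bucket_red_2 below 0.012 m and z of blue_short_1 in the frame of bucket_red_2 between 0.012 and 0.03 m and horizontal distance between blue_short_2 and bucket_red_1 below 0.012 m and z of blue_short_2 in the frame of bucket_red_1 between 0.012 and 0.03 m))) or (((horizontal distance between blue_tall_1 and bucket_red_1 below 0.012 m and z of blue_tall_1 in the frame of bucket_red_1 between 0.012 and 0.03 m and horizontal distance between blue_tall_2 and bucket_red_2 below 0.012 m and z of blue_tall_2 in the frame of bucket_red_2 between 0.012 and 0.03 m) or (horizontal distance between blue_tall_1 and bucket_red_2 below 0.012 m and z of blue_tall_1 in the frame of bucket_red_2 between 0.012 and 0.03 m and horizontal distance between blue_tall_2 and bucket_red_1 below 0.012 m and z of blue_tall_2 in the frame of bucket_red_1 between 0.012 and 0.03 m)) and ((horizontal distance between blue_short_1 and bucket_yellow_1 below 0.012 m and z of blue_short_1 in the frame of bucket_yellow_1 between 0.012 and 0.03 m and horizontal distance between blue_short_2 and bucket_yellow_2 below 0.012 m and z of blue_short_2 in the frame of bucket_yellow_2 between 0.012 and 0.03 m) or (horizontal distance between blue_short_1 and bucket_yellow_2 below 0.012 m and z of blue_short_1 in the frame of bucket_yellow_2 between 0.012 and 0.03 m and horizontal distance between blue_short_2 and bucket_yellow_1 below 0.012 m and z of blue_short_2 in the frame of bucket_yellow_1 between 0.012 and 0.03 m)))) and angle between each of blue_tall_1, blue_tall_2, blue_short_1, blue_short_2, purple_tall, purple_short's own z axis and vertical below 0.25 rad and angle between each of bucket_yellow_1, bucket_yellow_2, bucket_red_1, bucket_red_2's own z axis and vertical below 0.1 rad and distance of each of purple_tall, purple_short from where it was at the start of the episode below 0.02 m and linear speed of each of blue_tall_1, blue_tall_2, blue_short_1, blue_short_2, purple_tall, purple_short below 0.02 m/s); the robot touches nothing.
It fails at once if a purple-capped tube was taken out or knocked away (distance of any of purple_tall, purple_short from where it was at the start of the episode above 0.03 m).
It fails at once if a bucket was tipped over (angle between any of bucket_yellow_1, bucket_yellow_2, bucket_red_1, bucket_red_2's own z axis and vertical above 0.5 rad).
It also fails if it takes over 112 s, if anything falls off the work surface, if the arm or the gripper's body presses on something with over 40 N, if the wrist force passes 120 N, or if a joint passes its speed limit or range.

## Working session

There is one attempt and no reset: what is moved stays moved. The work goes in short steps, Python scripts to look and compute and a tool call to move; the robot and the scene stay as the last step left them, time stands still between calls to the robot, and variables do not carry over. Pictures are saved under pics/ and viewed, at most 14 in all, crops included, and the job is handed in when it is done.

```bash
ls; mkdir -p pics
```

Create h.py:
```python
import numpy as np, cv2
from scipy.spatial.transform import Rotation as R
from plant import ctrl, cam
def snap(name,f):
    d=cam.read_camera(name); cv2.imwrite(f,cv2.cvtColor(d["pixels"],cv2.COLOR_RGB2BGR)); return d
def ray(d,uv):
    p=cv2.undistortPoints(np.array(uv,float).reshape(-1,1,2),np.array(d["camera_matrix"]),np.array(d["dist_coeffs"])).reshape(-1,2)
    v=np.c_[p,np.ones(len(p))]@R.from_quat(d["orientation"]).as_matrix().T
    return np.array(d["xyz"]),v
def plane(d,uv,z):
    o,v=ray(d,uv); return o+v*((z-o[2])/v[:,2])[:,None]
```

Run:
```python
from h import *
for n in("top","side"):
    d=snap(n,f"pics/{n}0.png"); print(n,d["xyz"],d["orientation"],d["camera_matrix"])
s=ctrl.get_state(); print(s["eef_pos"],R.from_quat(s["tcp_rot"]).as_matrix().round(3),s["time"])
```

```text
pics
plant.py
top [ 0.48898262 -0.01355456  0.80660078] [-0.69938163  0.71431128 -0.01641622  0.01884786] [[382.9281675    0.         323.10005356]
 [  0.         382.9281675  200.41680115]
 [  0.           0.           1.        ]]
side [0.20435981 0.45224181 0.57715897] [-0.27883521  0.87861002 -0.36890788  0.11917354] [[366.73499659   0.         318.37727333]
 [  0.         366.73499659 203.15093699]
 [  0.           0.           1.        ]]
[0.24861461 0.62690063 0.23006434] [[-0.929  0.369 -0.001]
 [ 0.369  0.929 -0.002]
 [ 0.    -0.002 -1.   ]] 0.1
```

View pics/top0.png

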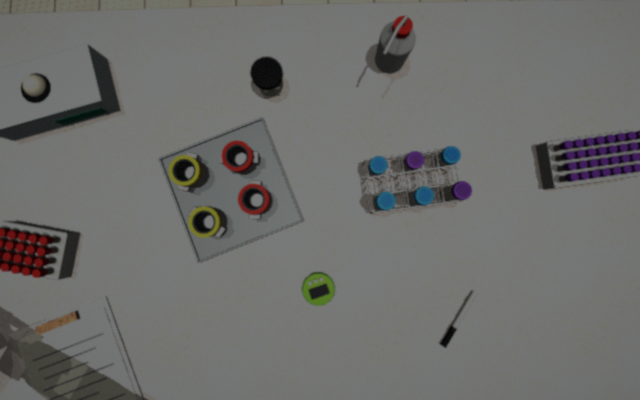

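View pics/side0.png

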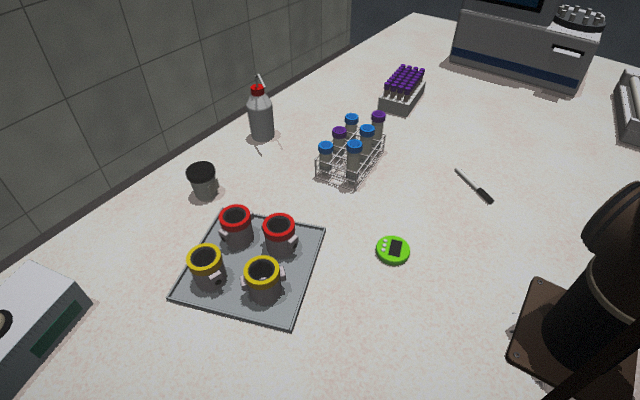

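The top view shows blue caps at (378,165), (452,155), (385,201), (424,196) and purple at (415,160), (461,190). The yellow rims are at (185,171) and (205,221), the red at (238,157) and (254,199). Next I'll measure these and work out the tube heights from the two views.

Create m.py:
```python
from h import *
def blobs(img,lo,hi,amin,roi):
    h=cv2.cvtColor(img,cv2.COLOR_RGB2HSV); m=cv2.inRange(h,lo,hi)
    k=np.zeros_like(m); k[roi[1]:roi[3],roi[0]:roi[2]]=1; m*=k
    cs,_=cv2.findContours(m,cv2.RETR_EXTERNAL,cv2.CHAIN_APPROX_NONE)
    return [c for c in cs if cv2.contourArea(c)>amin]
BLUE=((95,120,60),(115,255,255)); PUR=((125,80,40),(155,255,255)); YEL=((22,120,60),(34,255,255))
def proj(d,P):
    Rm=R.from_quat(d["orientation"]).as_matrix().T
    return cv2.projectPoints(np.array(P,float).reshape(-1,1,3),cv2.Rodrigues(Rm)[0],-Rm@np.array(d["xyz"]),np.array(d["camera_matrix"]),np.array(d["dist_coeffs"]))[0].reshape(-1,2)
```

Run:
```python
from m import *
t=cam.read_camera("top");s=cam.read_camera("side")
for n,c in(("blue",BLUE),("pur",PUR)):
    bs=[cv2.fitEllipse(x)[0] for x in blobs(s["pixels"],*c,15,(300,100,400,180))]
    print(n,"side",np.round(bs,1).tolist())
    for x in blobs(t["pixels"],*c,30,(350,130,500,230)):
        e=cv2.fitEllipse(x); 
        print(np.round(e[0],1),np.round(e[1],1),end=' ')
        for z in(.111,.084):
            P=plane(t,[e[0]],z)[0]; q=proj(s,P)[0]
            dd=min(np.linalg.norm(np.array(bs)-q,axis=1)); print(z,P.round(4),q.round(1),"d",dd.round(1),end=' ')
        print()
h=t["pixels"]
for n,cc in(("yel",[YEL]),("red",[((0,120,60),(6,255,255)),((172,120,60),(180,255,255))])):
    m=sum(cv2.inRange(cv2.cvtColor(h,cv2.COLOR_RGB2HSV),*c) for c in cc); m[:130]=0;m[250:]=0;m[:,:160]=0;m[:,300:]=0
    for x in cv2.findContours(m,cv2.RETR_EXTERNAL,cv2.CHAIN_APPROX_NONE)[0]:
        if cv2.contourArea(x)<100: continue
        e=cv2.fitEllipse(x);print(n,np.round(e[0],1),np.round(e[1],1),plane(t,[e[0]],.076).round(4))
def both(u,v):pass
```

```text
blue side [[325.1, 146.7], [353.9, 145.5], [366.7, 130.0], [351.1, 118.4]]
[385.5 200.6] [17.2 17.9] 0.111 [ 0.5209 -0.125   0.111 ] [353.9 145.8] d 0.3 0.084 [ 0.5222 -0.1293  0.084 ] [353.6 154.6] d 9.1 
[423.9 195.4] [17.3 18.3] 0.111 [ 0.529  -0.1952  0.111 ] [366.7 130. ] d 0.0 0.084 [ 0.5305 -0.2022  0.084 ] [366.7 138.1] d 8.2 
[377.7 164.8] [16.3 17.1] 0.111 [ 0.5867 -0.1127  0.111 ] [325.7 138.4] d 8.3 0.084 [ 0.5905 -0.1166  0.084 ] [325.1 147. ] d 0.3 
[451.1 154.7] [16.3 16.6] 0.111 [ 0.6025 -0.2476  0.111 ] [351.3 110.8] d 7.6 0.084 [ 0.607  -0.2567  0.084 ] [351.1 118.2] d 0.2 
pur side [[338.9, 131.6], [378.2, 115.7]]
[461.8 190.1] [17.3 18.1] 0.111 [ 0.5371 -0.2648  0.111 ] [378.1 115.9] d 0.3 0.084 [ 0.539  -0.2745  0.084 ] [378.2 123.5] d 7.8 
[414.5 159.7] [16.7 17.6] 0.111 [ 0.5947 -0.1803  0.111 ] [339.2 123.9] d 7.7 0.084 [ 0.5988 -0.1868  0.084 ] [338.8 131.8] d 0.3 
yel [204.  221.5] [29.6 30.8] [[0.49  0.217 0.076]]
yel [184.1 170.1] [29.5 30.3] [[0.5896 0.2551 0.076 ]]
red [253.3 198.8] [29.6 30.6] [[0.5315 0.122  0.076 ]]
red [236.9 155.7] [29.8 30.4] [[0.6151 0.1528 0.076 ]]
```

Create go.py:
```python
import sys; from h import *
s=ctrl.get_state(); M=R.from_quat(s["tcp_rot"]); p=np.array(s["eef_pos"])
print("t",round(s["time"],2),"p",p.round(4),"open",round(s["opening"],3),"F",np.round(s["contact_force"],1),"q",np.round(s["qpos"],2))
for a in sys.argv[1:]:
    q=np.array(eval(a)); print(q,"->",M.inv().apply(q-p).round(4)); 
y=M.apply([0,1,0]); print("yaw of y deg",np.degrees(np.arctan2(y[1],y[0])).round(1),"z",M.apply([0,0,1]).round(3))
```

```bash
python3 go.py .521,-.125,.20
```

```text
t 0.2 p [0.2488 0.627  0.2304] open 1.002 F [-0.8 -0.8 -0.4] q [ 1.04  0.29  1.58  0.    1.28 -0.15]
[ 0.521 -0.125  0.2  ] -> [-0.5305 -0.5985  0.0312]
yaw of y deg 68.4 z [-0.001 -0.001 -1.   ]
```

Careful with the scale: shifts go in shares of 0.8 m and turns go in shares of pi rad. That gives: -0.598 m / 0.8 = -0.7475, -0.53 m / 0.8 = -0.6625, 0.293 rad / 3.1416 = 0.0933.

Request:
{"method": "send_path", "body": {
  "motion": [
    [-0.075,-0.075,0,0,0,0,0.65],
    [-0.225,-0.25,0,0,0,0,0.65],
    [-0.4125,-0.4625,0.0125,0,0,0,0.65],
    [-0.6625,-0.7475,0.0388,0,0,0,0.65],
    [-0.6625,-0.7475,0.0388,0,0,0,0.65],
    [-0.6625,-0.7475,0.0388,0,0,0.0477,0.65],
    [-0.6625,-0.7475,0.0388,0,0,0.0933,0.65],
    [-0.6625,-0.7475,0.0388,0,0,0.0933,0.65],
    [-0.6625,-0.7475,0.0388,0,0,0.0933,0.65],
    [-0.6625,-0.7475,0.0388,0,0,0.0933,0.65]
  ],
  "grip_n": 40
}}

```text
time: 1.45
eef_pos: [0.4626, 0.0386, 0.2088]
tcp_rot: [0.329, 0.944, 0.0, 0.0]
contact_force: [1.2, 0.3, -0.0]
opening: 0.648
finger_force: 0.0
```

```bash
python3 go.py .521,-.125,.20
```

```text
t 1.45 p [0.4626 0.0386 0.2088] open 0.648 F [ 1.2  0.3 -0. ] q [-0.14 -0.17  2.1   0.    1.21 -1.04]
[ 0.521 -0.125  0.2  ] -> [-0.1475 -0.0919  0.0089]
yaw of y deg 51.6 z [ 0.001  0.    -1.   ]
```

Scaled: -0.147 m / 0.8 = -0.1838, -0.092 m / 0.8 = -0.115.

Request:
{"method": "send_path", "body": {
  "motion": [
    [-0.1838,-0.115,0.0113,0,0,0,0.65],
    [-0.1838,-0.115,0.0113,0,0,0,0.65],
    [-0.1838,-0.115,0.0113,0,0,0,0.65],
    [-0.1838,-0.115,0.0113,0,0,0,0.65],
    [-0.1838,-0.115,0.0113,0,0,0,0.65],
    [-0.1838,-0.115,0.0113,0,0,0,0.65]
  ]
}}

```text
time: 2.2
eef_pos: [0.5199, -0.1215, 0.1996]
tcp_rot: [0.328, 0.945, 0.0, -0.0]
contact_force: [-0.1, -0.0, 0.9]
opening: 0.652
finger_force: 0.0
```

```bash
python3 go.py .521,-.125,.092
python3 -c "
from h import *
snap('wrist','pics/w1.png')"
```

```text
t 2.2 p [ 0.5199 -0.1215  0.1996] open 0.652 F [-0.1 -0.   0.9] q [-0.42  0.    1.95  0.    1.19 -1.32]
[ 0.521 -0.125  0.092] -> [-0.0031 -0.0021  0.1076]
yaw of y deg 51.7 z [-0.  0. -1.]
```

View pics/w1.png

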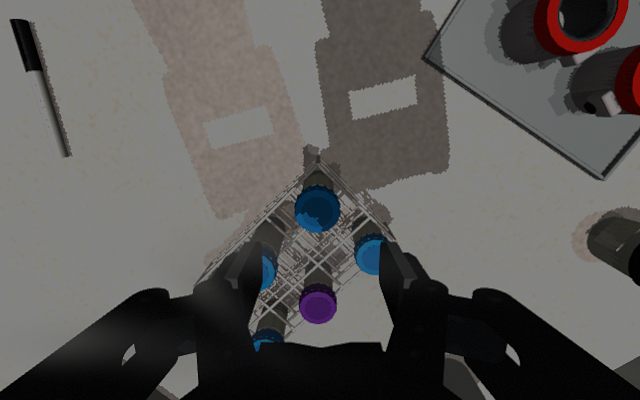

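Wrist view: T1's cap is at (317,210), laterally centred between the fingers, with the purple short cap at (317,303). I'll settle and cross-check.

Request:
{"method": "send_path", "body": {
  "motion": [
    [0,0,0,0,0,0,0.65],
    [0,0,0,0,0,0,0.65]
  ]
}}

```text
time: 2.5
eef_pos: [0.5203, -0.1222, 0.1999]
tcp_rot: [0.329, 0.944, -0.0, 0.0]
contact_force: [0.1, -0.5, -0.1]
opening: 0.65
finger_force: 0.0
```

```bash
python3 go.py .521,-.125,.092
python3 -c "
from m import *
d=cam.read_camera('wrist')
for c in (BLUE,PUR):
  for x in blobs(d['pixels'],*c,200,(150,150,500,360)):
    e=cv2.fitEllipse(x); print(np.round(e[0],1),np.round(e[1]),plane(d,[e[0]],.115).round(4),plane(d,[e[0]],.088).round(4))
"
```

```text
t 2.5 p [ 0.5203 -0.1222  0.1999] open 0.65 F [ 0.1 -0.5 -0.1] q [-0.42  0.    1.95  0.    1.19 -1.32]
[ 0.521 -0.125  0.092] -> [-0.0023 -0.0017  0.1079]
yaw of y deg 51.6 z [ 0. -0. -1.]
[267.5 271.1] [15. 37.] [[ 0.5342 -0.1868  0.115 ]] [[ 0.5423 -0.1995  0.088 ]]
[369.9 254.4] [27. 39.] [[ 0.5728 -0.1152  0.115 ]] [[ 0.5854 -0.1194  0.088 ]]
[317.2 209.8] [41. 44.] [[ 0.5191 -0.1247  0.115 ]] [[ 0.5254 -0.1301  0.088 ]]
[317.6 305.8] [32. 37.] [[ 0.5832 -0.1753  0.115 ]] [[ 0.597  -0.1866  0.088 ]]
```

Scaled: 0.107 m / 0.8 = 0.1338, 0.105 m / 0.8 = 0.1313.

Request:
{"method": "send_path", "body": {
  "motion": [
    [-0.0025,-0.0025,0.0375,0,0,0,0.65],
    [-0.0025,-0.0025,0.0875,0,0,0,0.65],
    [-0.0025,-0.0025,0.1125,0,0,0,0.65],
    [-0.0025,-0.0025,0.1313,0,0,0,0.65],
    [-0.0025,-0.0025,0.1338,0,0,0,0.65],
    [-0.0025,-0.0025,0.1338,0,0,0,0.2],
    [-0.0025,-0.0025,0.1338,0,0,0,0.1],
    [-0.0025,-0.0025,0.1338,0,0,0,0.1],
    [-0.0025,-0.0025,0.1338,0,0,0,0.1],
    [-0.0025,-0.0025,0.1338,0,0,0,0.1]
  ],
  "grip_n": 40
}}

```text
time: 3.8
eef_pos: [0.5215, -0.126, 0.0939]
tcp_rot: [0.329, 0.944, -0.0, 0.001]
contact_force: [-0.2, 0.7, 6.0]
opening: 0.38
finger_force: 40.1
```

Scaled: -0.15 m / 0.8 = -0.1875, -0.12 m / 0.8 = -0.15.

Request:
{"method": "send_path", "body": {
  "motion": [
    [0,0,-0.0125,0,0,0,0.1],
    [0,0,-0.05,0,0,0,0.1],
    [0,0,-0.1,0,0,0,0.1],
    [0,0,-0.15,0,0,0,0.1],
    [0,0,-0.1875,0,0,0,0.1],
    [0,0,-0.1875,0,0,0,0.1],
    [0,0,-0.1875,0,0,0,0.1]
  ]
}}

```text
time: 4.68
eef_pos: [0.5196, -0.1252, 0.2407]
tcp_rot: [0.329, 0.944, 0.0, -0.002]
contact_force: [0.4, 0.0, -0.8]
opening: 0.385
finger_force: 40.3
```

```bash
python3 go.py .490,.217,.243
python3 -c "
from h import *
snap('side','pics/s1.png')"
```

```text
t 4.67 p [ 0.5196 -0.1252  0.2407] open 0.385 F [ 0.4  0.  -0.8] q [-0.43 -0.03  1.91 -0.    1.27 -1.33]
[0.49  0.217 0.243] -> [ 0.2359  0.2497 -0.0017]
yaw of y deg 51.6 z [-0.003  0.001 -1.   ]
```

View pics/s1.png

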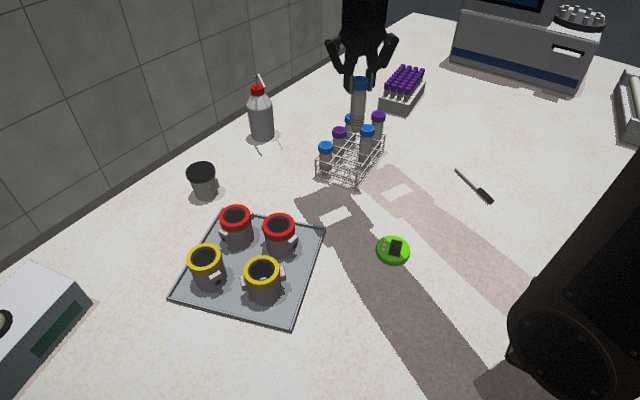

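T1 hangs upright from the fingers (cap at (358,85)) and clear of the rack. Now over to yellow bucket 1.

Scaled: 0.25 m / 0.8 = 0.3125, 0.02 m / 0.8 = 0.025.

Request:
{"method": "send_path", "body": {
  "motion": [
    [0.025,0.025,0,0,0,0,0.1],
    [0.075,0.075,0,0,0,0,0.1],
    [0.125,0.1313,0,0,0,0,0.1],
    [0.175,0.1875,0,0,0,0,0.1],
    [0.225,0.2375,0,0,0,0,0.1],
    [0.2625,0.2813,0,0,0,0,0.1],
    [0.295,0.3125,0,0,0,0,0.1],
    [0.295,0.3125,0,0,0,0,0.1],
    [0.295,0.3125,0,0,0,0,0.1],
    [0.295,0.3125,0,0,0,0,0.1]
  ]
}}

```text
time: 5.98
eef_pos: [0.4911, 0.2158, 0.242]
tcp_rot: [0.33, 0.944, -0.0, -0.0]
contact_force: [0.4, 0.1, -1.1]
opening: 0.382
finger_force: 40.3
```

```bash
python3 go.py .490,.217,.114
python3 -c "
from m import *
d=snap('side','pics/s2.png')
print(proj(d,[[.49,.217,.076],[.49,.217,.024]]))"
```

```text
t 5.97 p [0.4911 0.2158 0.242 ] open 0.382 F [ 0.4  0.1 -1.1] q [ 0.22 -0.03  1.9  -0.    1.27 -0.67]
[0.49  0.217 0.114] -> [0.0016 0.0004 0.128 ]
yaw of y deg 51.5 z [-0.001 -0.001 -1.   ]
[[260.94582796 268.65308248]
 [264.3766142  285.96217384]]
```

View pics/s2.png

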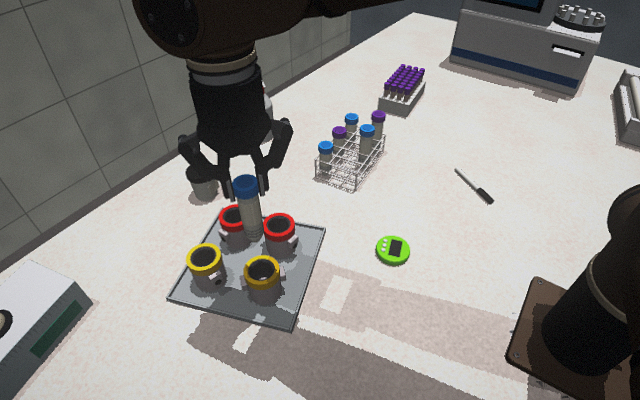

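The tube tip at (252,240) lines up vertically above the yellow bore at (261,270). Lower in and check force before releasing.

Scaled: 0.127 m / 0.8 = 0.1588, 0.001 m / 0.8 = 0.0013.

Request:
{"method": "send_path", "body": {
  "motion": [
    [0.0013,0,0.0375,0,0,0,0.1],
    [0.0013,0,0.0875,0,0,0,0.1],
    [0.0013,0,0.125,0,0,0,0.1],
    [0.0013,0,0.15,0,0,0,0.1],
    [0.0013,0,0.1588,0,0,0,0.1],
    [0.0013,0,0.1588,0,0,0,0.1],
    [0.0013,0,0.1588,0,0,0,0.1]
  ]
}}

```text
time: 6.9
eef_pos: [0.4913, 0.2175, 0.117]
tcp_rot: [0.329, 0.944, 0.001, 0.001]
contact_force: [-0.4, -0.0, -0.1]
opening: 0.382
finger_force: 40.5
```

Scaled: -0.1 m / 0.8 = -0.125, -0.07 m / 0.8 = -0.0875.

Request:
{"method": "send_path", "body": {
  "motion": [
    [0,0,0.0025,0,0,0,0.1],
    [0,0,0.0025,0,0,0,0.1],
    [0,0,0.0025,0,0,0,0.6],
    [0,0,0.0025,0,0,0,0.65],
    [0,0,0.0025,0,0,0,0.65],
    [0,0,0.0025,0,0,0,0.65],
    [0,0,-0.0375,0,0,0,0.65],
    [0,0,-0.0875,0,0,0,0.65],
    [0,0,-0.125,0,0,0,0.65],
    [0,0,-0.125,0,0,0,0.65]
  ]
}}

```text
time: 8.15
eef_pos: [0.4921, 0.218, 0.219]
tcp_rot: [0.329, 0.944, 0.002, 0.003]
contact_force: [-1.5, 0.2, -0.3]
opening: 0.653
finger_force: 0.0
```

```bash
python3 go.py .529,-.1952,.2
```

```text
t 8.15 p [0.4921 0.218  0.219 ] open 0.653 F [-1.5  0.2 -0.3] q [ 0.23 -0.01  1.93 -0.    1.22 -0.67]
[ 0.529  -0.1952  0.2   ] -> [-0.2856 -0.3008  0.0186]
yaw of y deg 51.6 z [ 0.006  0.002 -1.   ]
```

Scaled: -0.301 m / 0.8 = -0.3763, -0.284 m / 0.8 = -0.355.

Request:
{"method": "send_path", "body": {
  "motion": [
    [-0.0375,-0.0375,0,0,0,0,0.65],
    [-0.0875,-0.0913,0,0,0,0,0.65],
    [-0.1375,-0.1438,0,0,0,0,0.65],
    [-0.1875,-0.1975,0,0,0,0,0.65],
    [-0.2375,-0.25,0.0125,0,0,0,0.65],
    [-0.2875,-0.3038,0.025,0,0,0,0.65],
    [-0.3313,-0.35,0.025,0,0,0,0.65],
    [-0.355,-0.3763,0.025,0,0,0,0.65],
    [-0.355,-0.3763,0.025,0,0,0,0.65],
    [-0.355,-0.3763,0.025,0,0,0,0.65]
  ]
}}

```text
time: 9.4
eef_pos: [0.525, -0.1939, 0.1943]
tcp_rot: [0.329, 0.944, 0.0, -0.001]
contact_force: [0.4, -0.5, 0.1]
opening: 0.649
finger_force: 0.0
```

Request:
{"method": "send_path", "body": {
  "motion": [
    [0,0,0,0,0,0,0.65]
  ],
  "lines": "1,1"
}}

```text
time: 9.52
```

```bash
python3 go.py .528,-.1950,.093
python3 -c "
from m import *
d=snap('side','pics/s3.png')"
```

```text
t 9.53 p [ 0.5255 -0.1935  0.1951] open 0.646 F [ 0.4  0.1 -0.5] q [-0.53  0.07  1.9   0.    1.18 -1.44]
[ 0.528 -0.195  0.093] -> [-0.0031  0.0004  0.1021]
yaw of y deg 51.7 z [-0.001  0.001 -1.   ]
```

View pics/s3.png

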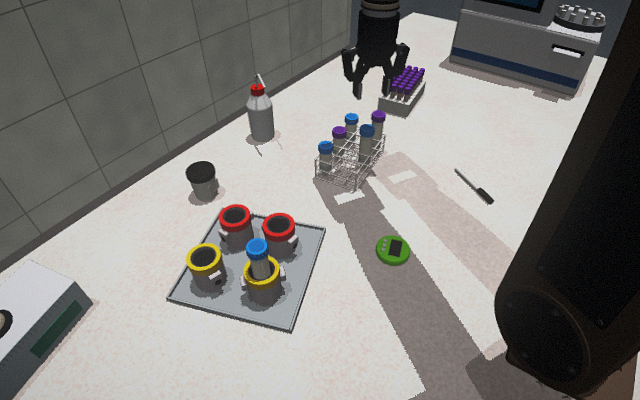

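The tall tube stands in the yellow bucket, cap at (258,248) over rim (262,272), and the bucket hasn't moved. Next is T2.

Scaled: 0.102 m / 0.8 = 0.1275, 0.1 m / 0.8 = 0.125.

Request:
{"method": "send_path", "body": {
  "motion": [
    [-0.0038,0,0.0375,0,0,0,0.65],
    [-0.0038,0,0.0875,0,0,0,0.65],
    [-0.0038,0,0.1125,0,0,0,0.65],
    [-0.0038,0,0.125,0,0,0,0.65],
    [-0.0038,0,0.1275,0,0,0,0.65],
    [-0.0038,0,0.1275,0,0,0,0.2],
    [-0.0038,0,0.1275,0,0,0,0.1],
    [-0.0038,0,0.1275,0,0,0,0.1],
    [-0.0038,0,0.1275,0,0,0,0.1],
    [-0.0038,0,0.1275,0,0,0,0.1]
  ],
  "grip_n": 40
}}

```text
time: 10.82
eef_pos: [0.529, -0.1971, 0.0951]
tcp_rot: [0.329, 0.944, -0.0, 0.001]
contact_force: [1.3, 0.3, 5.4]
opening: 0.381
finger_force: 40.0
```

Request:
{"method": "send_path", "body": {
  "motion": [
    [0,0,-0.0125,0,0,0,0.1],
    [0,0,-0.05,0,0,0,0.1],
    [0,0,-0.1,0,0,0,0.1],
    [0,0,-0.15,0,0,0,0.1],
    [0,0,-0.2,0,0,0,0.1],
    [0,0,-0.2,0,0,0,0.1],
    [0,0,-0.2,0,0,0,0.1]
  ]
}}

```text
time: 11.7
eef_pos: [0.5273, -0.1963, 0.2524]
tcp_rot: [0.329, 0.944, 0.0, -0.001]
contact_force: [-0.7, -0.5, -1.5]
opening: 0.38
finger_force: 40.6
```

```bash
python3 go.py .5896,.2551,.253
```

```text
t 11.7 p [ 0.5273 -0.1963  0.2524] open 0.38 F [-0.7 -0.5 -1.5] q [-0.54  0.02  1.83 -0.    1.29 -1.44]
[0.5896 0.2551 0.253 ] -> [ 2.318e-01  3.923e-01 -3.000e-04]
yaw of y deg 51.6 z [-0.002  0.001 -1.   ]
```

Scaled: 0.392 m / 0.8 = 0.49, 0.363 m / 0.8 = 0.4538.

Request:
{"method": "send_path", "body": {
  "motion": [
    [0.0188,0.0313,0,0,0,0,0.1],
    [0.0538,0.0913,0,0,0,0,0.1],
    [0.09,0.1525,0,0,0,0,0.1],
    [0.125,0.2125,0,0,0,0,0.1],
    [0.1625,0.275,0,0,0,0,0.1],
    [0.2,0.3375,0,0,0,0,0.1],
    [0.235,0.4,0,0,0,0,0.1],
    [0.2675,0.4538,0,0,0,0,0.1],
    [0.29,0.49,0,0,0,0,0.1],
    [0.29,0.49,0,0,0,0,0.1]
  ]
}}

```text
time: 12.95
eef_pos: [0.5885, 0.2565, 0.2504]
tcp_rot: [0.327, 0.945, -0.001, -0.002]
contact_force: [0.0, -1.5, -0.8]
opening: 0.38
finger_force: 40.6
```

Request:
{"method": "send_path", "body": {
  "motion": [
    [0,0,0,0,0,0,0.1],
    [0,0,0,0,0,0,0.1]
  ],
  "lines": "1,1"
}}

```text
time: 13.2
```

```bash
python3 go.py .5896,.2551,.115
```

```text
t 13.2 p [0.5898 0.2533 0.2529] open 0.384 F [-0.4 -0.3 -0.2] q [ 0.25  0.2   1.64 -0.    1.3  -0.65]
[0.5896 0.2551 0.115 ] -> [0.0012 0.0015 0.1379]
yaw of y deg 51.5 z [-0.001 -0.001 -1.   ]
```

Scaled: 0.137 m / 0.8 = 0.1713, 0.125 m / 0.8 = 0.1563.

Request:
{"method": "send_path", "body": {
  "motion": [
    [0.0013,0.0013,0.0375,0,0,0,0.1],
    [0.0013,0.0013,0.0875,0,0,0,0.1],
    [0.0013,0.0013,0.125,0,0,0,0.1],
    [0.0013,0.0013,0.1563,0,0,0,0.1],
    [0.0013,0.0013,0.1713,0,0,0,0.1],
    [0.0013,0.0013,0.1713,0,0,0,0.1],
    [0.0013,0.0013,0.1713,0,0,0,0.1]
  ]
}}

```text
time: 14.08
eef_pos: [0.5905, 0.2558, 0.1177]
tcp_rot: [0.329, 0.944, 0.0, 0.001]
contact_force: [0.2, -0.6, -1.1]
opening: 0.382
finger_force: 40.6
```

Scaled: -0.1 m / 0.8 = -0.125, -0.07 m / 0.8 = -0.0875.

Request:
{"method": "send_path", "body": {
  "motion": [
    [0,0,0.0025,0,0,0,0.1],
    [0,0,0.0025,0,0,0,0.1],
    [0,0,0.0025,0,0,0,0.6],
    [0,0,0.0025,0,0,0,0.65],
    [0,0,0.0025,0,0,0,0.65],
    [0,0,0.0025,0,0,0,0.65],
    [0,0,-0.0375,0,0,0,0.65],
    [0,0,-0.0875,0,0,0,0.65],
    [0,0,-0.125,0,0,0,0.65],
    [0,0,-0.125,0,0,0,0.65]
  ]
}}

```text
time: 15.32
eef_pos: [0.5916, 0.2565, 0.2205]
tcp_rot: [0.329, 0.944, 0.002, 0.003]
contact_force: [-0.0, 0.6, -0.3]
opening: 0.651
finger_force: 0.0
```

```bash
python3 go.py .5905,-.1166,.2
```

```text
t 15.32 p [0.5916 0.2565 0.2205] open 0.651 F [-0.   0.6 -0.3] q [ 0.25  0.23  1.67  0.    1.24 -0.65]
[ 0.5905 -0.1166  0.2   ] -> [-0.231  -0.2931  0.0198]
yaw of y deg 51.6 z [ 0.007  0.002 -1.   ]
```

Scaled: -0.293 m / 0.8 = -0.3663, -0.273 m / 0.8 = -0.3413.

Request:
{"method": "send_path", "body": {
  "motion": [
    [-0.025,-0.0313,0,0,0,0,0.65],
    [-0.075,-0.0913,0,0,0,0,0.65],
    [-0.1125,-0.1438,0,0,0,0,0.65],
    [-0.1563,-0.1975,0,0,0,0,0.65],
    [-0.2,-0.25,0.0125,0,0,0,0.65],
    [-0.2375,-0.3038,0.025,0,0,0,0.65],
    [-0.2688,-0.3413,0.025,0,0,0,0.65],
    [-0.2875,-0.3663,0.025,0,0,0,0.65],
    [-0.2875,-0.3663,0.025,0,0,0,0.65],
    [-0.2875,-0.3663,0.025,0,0,0,0.65]
  ]
}}

```text
time: 16.58
eef_pos: [0.5873, -0.1157, 0.1953]
tcp_rot: [0.329, 0.944, 0.0, -0.001]
contact_force: [0.4, -0.4, 0.2]
opening: 0.647
finger_force: 0.0
```

Request:
{"method": "send_path", "body": {
  "motion": [
    [0,0,0,0,0,0,0.65]
  ],
  "lines": "1,1"
}}

```text
time: 16.7
```

```bash
python3 go.py .5905,-.1166,.066
python3 -c "
from m import *
d=snap('side','pics/s4.png')
d=cam.read_camera('wrist')
for x in blobs(d['pixels'],*BLUE,200,(150,100,500,360)):
    e=cv2.fitEllipse(x); print(np.round(e[0],1),np.round(e[1]),plane(d,[e[0]],.088).round(4))
"
```

```text
t 16.7 p [ 0.5877 -0.1152  0.1962] open 0.65 F [ 0.2 -0.6  0.5] q [-0.36  0.15  1.8   0.    1.19 -1.26]
[ 0.5905 -0.1166  0.066 ] -> [-0.0032  0.0007  0.1302]
yaw of y deg 51.6 z [-0.001  0.001 -1.   ]
[320.  202.5] [38. 40.] [[ 0.5886 -0.1166  0.088 ]]
```

View pics/s4.png

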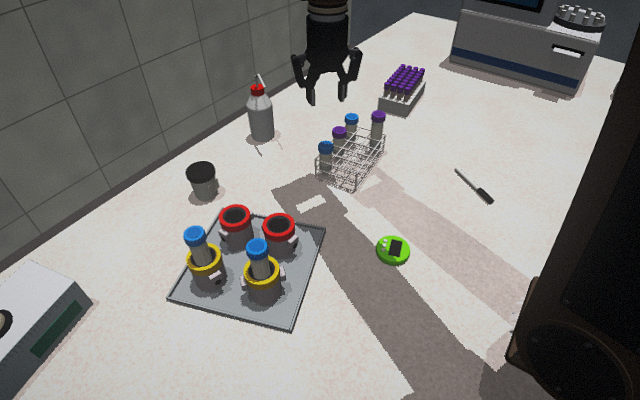

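Both tall tubes stand in the yellow buckets, with caps at (195,236) and (258,248). The second leans slightly, so I'll check it later. Next is short tube S1.

Request:
{"method": "send_path", "body": {
  "motion": [
    [-0.0025,0,0.0375,0,0,0,0.65],
    [-0.0025,0,0.0875,0,0,0,0.65],
    [-0.0025,0,0.125,0,0,0,0.65],
    [-0.0025,0,0.15,0,0,0,0.65],
    [-0.0025,0,0.1625,0,0,0,0.65],
    [-0.0025,0,0.1625,0,0,0,0.2],
    [-0.0025,0,0.1625,0,0,0,0.1],
    [-0.0025,0,0.1625,0,0,0,0.1],
    [-0.0025,0,0.1625,0,0,0,0.1],
    [-0.0025,0,0.1625,0,0,0,0.1]
  ],
  "grip_n": 40
}}

```text
time: 18.05
eef_pos: [0.5899, -0.1179, 0.0674]
tcp_rot: [0.329, 0.944, -0.0, 0.001]
contact_force: [0.3, 0.1, 2.3]
opening: 0.383
finger_force: 39.8
```

Request:
{"method": "send_path", "body": {
  "motion": [
    [0,0,-0.0125,0,0,0,0.1],
    [0,0,-0.05,0,0,0,0.1],
    [0,0,-0.1,0,0,0,0.1],
    [0,0,-0.15,0,0,0,0.1],
    [0,0,-0.2,0,0,0,0.1],
    [0,0,-0.2,0,0,0,0.1],
    [0,0,-0.2,0,0,0,0.1]
  ]
}}

```text
time: 18.92
eef_pos: [0.5889, -0.1175, 0.2261]
tcp_rot: [0.329, 0.944, 0.0, -0.0]
contact_force: [-0.4, -0.3, -1.1]
opening: 0.381
finger_force: 40.2
```

```bash
python3 go.py .5315,.122,.226
```

```text
t 18.93 p [ 0.5889 -0.1175  0.2261] open 0.381 F [-0.4 -0.3 -1.1] q [-0.37  0.13  1.77 -0.    1.24 -1.27]
[0.5315 0.122  0.226 ] -> [0.1939 0.1519 0.0002]
yaw of y deg 51.6 z [-0.001  0.    -1.   ]
```

Scaled: 0.194 m / 0.8 = 0.2425, 0.182 m / 0.8 = 0.2275.

Request:
{"method": "send_path", "body": {
  "motion": [
    [0.025,0.0188,0,0,0,0,0.1],
    [0.0625,0.05,0,0,0,0,0.1],
    [0.1125,0.0875,0,0,0,0,0.1],
    [0.1563,0.1225,0,0,0,0,0.1],
    [0.2,0.1563,0,0,0,0,0.1],
    [0.2275,0.1775,0,0,0,0,0.1],
    [0.2425,0.19,0,0,0,0,0.1],
    [0.2425,0.19,0,0,0,0,0.1],
    [0.2425,0.19,0,0,0,0,0.1],
    [0.2425,0.19,0,0,0,0,0.1]
  ],
  "lines": "1,1"
}}

```text
time: 20.18
```

```bash
python3 go.py .5315,.122,.0875
```

```text
t 20.18 p [0.5322 0.121  0.2266] open 0.383 F [ 0.2  0.1 -0.3] q [ 0.04  0.01  1.9  -0.    1.24 -0.86]
[0.5315 0.122  0.0875] -> [0.0012 0.0003 0.1391]
yaw of y deg 51.5 z [-0. -0. -1.]
```

Scaled: 0.137 m / 0.8 = 0.1713, 0.001 m / 0.8 = 0.0013.

Request:
{"method": "send_path", "body": {
  "motion": [
    [0.0013,0,0.0375,0,0,0,0.1],
    [0.0013,0,0.0875,0,0,0,0.1],
    [0.0013,0,0.125,0,0,0,0.1],
    [0.0013,0,0.1563,0,0,0,0.1],
    [0.0013,0,0.1713,0,0,0,0.1],
    [0.0013,0,0.1713,0,0,0,0.1],
    [0.0013,0,0.1713,0,0,0,0.1]
  ]
}}

```text
time: 21.05
eef_pos: [0.5321, 0.1224, 0.0909]
tcp_rot: [0.329, 0.944, 0.0, 0.001]
contact_force: [-0.1, 0.3, -0.5]
opening: 0.384
finger_force: 40.2
```

Request:
{"method": "send_path", "body": {
  "motion": [
    [0,0,0.0025,0,0,0,0.1],
    [0,0,0.0025,0,0,0,0.1],
    [0,0,0.0025,0,0,0,0.6],
    [0,0,0.0025,0,0,0,0.65],
    [0,0,0.0025,0,0,0,0.65],
    [0,0,0.0025,0,0,0,0.65],
    [0,0,-0.0375,0,0,0,0.65],
    [0,0,-0.0875,0,0,0,0.65],
    [0,0,-0.1375,0,0,0,0.65],
    [0,0,-0.1375,0,0,0,0.65]
  ]
}}

```text
time: 22.3
eef_pos: [0.5337, 0.1227, 0.2043]
tcp_rot: [0.329, 0.944, 0.002, 0.004]
contact_force: [-0.6, 0.0, 0.0]
opening: 0.648
finger_force: 0.0
```

```bash
python3 go.py .606,-.256,.2
```

```text
t 22.3 p [0.5337 0.1227 0.2043] open 0.648 F [-0.6  0.   0. ] q [ 0.04  0.03  1.92 -0.    1.19 -0.86]
[ 0.606 -0.256  0.2  ] -> [-0.292  -0.2517  0.0048]
yaw of y deg 51.6 z [ 0.009  0.    -1.   ]
```

Scaled: -0.292 m / 0.8 = -0.365, -0.275 m / 0.8 = -0.3438.

Request:
{"method": "send_path", "body": {
  "motion": [
    [-0.0375,-0.0325,0,0,0,0,0.65],
    [-0.0875,-0.075,0,0,0,0,0.65],
    [-0.1438,-0.125,0,0,0,0,0.65],
    [-0.2,-0.1725,0,0,0,0,0.65],
    [-0.25,-0.2163,0,0,0,0,0.65],
    [-0.3,-0.2588,0,0,0,0,0.65],
    [-0.3438,-0.2963,0,0,0,0,0.65],
    [-0.365,-0.315,0,0,0,0,0.65],
    [-0.365,-0.315,0,0,0,0,0.65],
    [-0.365,-0.315,0,0,0,0,0.65]
  ],
  "lines": "1,1"
}}

```text
time: 23.55
```

Request:
{"method": "send_path", "body": {
  "motion": [
    [0,0,0,0,0,0,0.65]
  ],
  "lines": "1,1"
}}

```text
time: 23.68
```

```bash
python3 go.py .606,-.256,.066
python3 -c "
from m import *
d=snap('side','pics/s5.png')
d=cam.read_camera('wrist')
for x in blobs(d['pixels'],*BLUE,200,(150,100,500,360)):
    e=cv2.fitEllipse(x); print(np.round(e[0],1),np.round(e[1]),plane(d,[e[0]],.088).round(4))
"
```

```text
t 23.68 p [ 0.6033 -0.2546  0.1997] open 0.649 F [ 0.1  0.6 -0.3] q [-0.55  0.27  1.66  0.    1.22 -1.46]
[ 0.606 -0.256  0.066] -> [-0.0031  0.0005  0.1337]
yaw of y deg 51.7 z [-0.  0. -1.]
[320.8 201.5] [37. 39.] [[ 0.6047 -0.2557  0.088 ]]
```

View pics/s5.png

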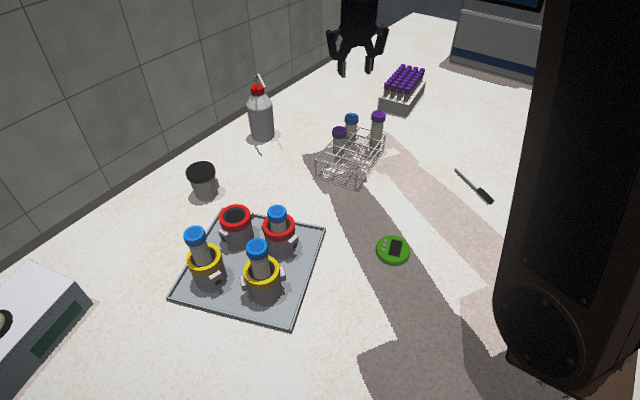

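The first short tube is seated in a red bucket (cap at (277,213)), and the rest are unchanged. Now the last tube.

Scaled: 0.133 m / 0.8 = 0.1663, 0.12 m / 0.8 = 0.15.

Request:
{"method": "send_path", "body": {
  "motion": [
    [-0.0025,0,0.0375,0,0,0,0.65],
    [-0.0025,0,0.0875,0,0,0,0.65],
    [-0.0025,0,0.125,0,0,0,0.65],
    [-0.0025,0,0.15,0,0,0,0.65],
    [-0.0025,0,0.1663,0,0,0,0.65],
    [-0.0025,0,0.1663,0,0,0,0.2],
    [-0.0025,0,0.1663,0,0,0,0.1],
    [-0.0025,0,0.1663,0,0,0,0.1],
    [-0.0025,0,0.1663,0,0,0,0.1],
    [-0.0025,0,0.1663,0,0,0,0.1]
  ],
  "grip_n": 40
}}

```text
time: 25.02
eef_pos: [0.605, -0.2577, 0.0671]
tcp_rot: [0.329, 0.944, -0.0, 0.0]
contact_force: [-0.4, 1.3, 1.6]
opening: 0.384
finger_force: 39.7
```

Request:
{"method": "send_path", "body": {
  "motion": [
    [0,0,-0.0125,0,0,0,0.1],
    [0,0,-0.05,0,0,0,0.1],
    [0,0,-0.1,0,0,0,0.1],
    [0,0,-0.15,0,0,0,0.1],
    [0,0,-0.2,0,0,0,0.1],
    [0,0,-0.2,0,0,0,0.1],
    [0,0,-0.2,0,0,0,0.1]
  ]
}}

```text
time: 25.9
eef_pos: [0.6045, -0.2573, 0.2263]
tcp_rot: [0.329, 0.944, 0.0, -0.0]
contact_force: [0.4, 0.6, 0.2]
opening: 0.381
finger_force: 40.0
```

```bash
python3 go.py .6151,.1528,.226
```

```text
t 25.9 p [ 0.6045 -0.2573  0.2263] open 0.381 F [0.4 0.6 0.2] q [-0.56  0.25  1.63 -0.    1.26 -1.46]
[0.6151 0.1528 0.226 ] -> [0.2466 0.3279 0.0004]
yaw of y deg 51.6 z [-0.001  0.    -1.   ]
```

Scaled: 0.328 m / 0.8 = 0.41, 0.314 m / 0.8 = 0.3925.

Request:
{"method": "send_path", "body": {
  "motion": [
    [0.0225,0.03,0,0,0,0,0.1],
    [0.0625,0.0825,0,0,0,0,0.1],
    [0.1063,0.1413,0,0,0,0,0.1],
    [0.15,0.2,0,0,0,0,0.1],
    [0.1938,0.2575,0,0,0,0,0.1],
    [0.235,0.3125,0,0,0,0,0.1],
    [0.27,0.3588,0,0,0,0,0.1],
    [0.295,0.3925,0,0,0,0,0.1],
    [0.3081,0.41,0,0,0,0,0.1],
    [0.3081,0.41,0,0,0,0,0.1]
  ],
  "lines": "1,1"
}}

```text
time: 27.15
```

Request:
{"method": "send_path", "body": {
  "motion": [
    [0,0,0,0,0,0,0.1],
    [0,0,0,0,0,0,0.1]
  ],
  "lines": "1,1"
}}

```text
time: 27.4
```

```bash
python3 go.py .6151,.1528,.0873
```

```text
t 27.4 p [0.6158 0.1512 0.2266] open 0.382 F [ 1.2  0.4 -0.8] q [ 0.08  0.2   1.69 -0.    1.25 -0.82]
[0.6151 0.1528 0.0873] -> [0.0015 0.0008 0.1393]
yaw of y deg 51.5 z [-0. -0. -1.]
```

Scaled: 0.137 m / 0.8 = 0.1713, 0.125 m / 0.8 = 0.1563.

Request:
{"method": "send_path", "body": {
  "motion": [
    [0.0013,0,0.0375,0,0,0,0.1],
    [0.0013,0,0.0875,0,0,0,0.1],
    [0.0013,0,0.125,0,0,0,0.1],
    [0.0013,0,0.1563,0,0,0,0.1],
    [0.0013,0,0.1713,0,0,0,0.1],
    [0.0013,0,0.1713,0,0,0,0.1],
    [0.0013,0,0.1713,0,0,0,0.1]
  ]
}}

```text
time: 28.28
eef_pos: [0.6158, 0.1531, 0.0912]
tcp_rot: [0.329, 0.944, 0.0, 0.001]
contact_force: [0.9, 0.0, -0.4]
opening: 0.379
finger_force: 40.1
```

Scaled: -0.13 m / 0.8 = -0.1625, -0.11 m / 0.8 = -0.1375.

Request:
{"method": "send_path", "body": {
  "motion": [
    [0,0,0.0025,0,0,0,0.1],
    [0,0,0.0025,0,0,0,0.1],
    [0,0,0.0025,0,0,0,0.6],
    [0,0,0.0025,0,0,0,0.65],
    [0,0,0.0025,0,0,0,0.65],
    [0,0,0.0025,0,0,0,0.65],
    [0,0,-0.0375,0,0,0,0.65],
    [0,0,-0.0875,0,0,0,0.65],
    [0,0,-0.1375,0,0,0,0.65],
    [0,0,-0.1625,0,0,0,0.65]
  ]
}}

```text
time: 29.52
eef_pos: [0.6159, 0.1533, 0.2227]
tcp_rot: [0.329, 0.944, 0.001, 0.002]
contact_force: [-0.4, 0.3, 0.6]
opening: 0.647
finger_force: 0.0
```

Request:
{"method": "send_path", "body": {
  "motion": [
    [-0.0625,-0.05,-0.025,0,0,0,0.65],
    [-0.125,-0.1,-0.025,0,0,0,0.65],
    [-0.175,-0.1375,-0.025,0,0,0,0.65],
    [-0.2125,-0.1625,-0.025,0,0,0,0.65],
    [-0.2125,-0.1625,-0.025,0,0,0,0.65],
    [-0.2125,-0.1625,-0.025,0,0,0,0.65]
  ]
}}

```text
time: 30.28
eef_pos: [0.6667, -0.0538, 0.2387]
tcp_rot: [0.329, 0.944, 0.0, -0.001]
contact_force: [0.7, -0.1, -0.2]
opening: 0.652
finger_force: 0.0
```

Run:
```python
from m import *
t=snap("top","pics/t6.png");s=snap("side","pics/s6.png")
cv2.imwrite("pics/c6.png",cv2.resize(cv2.imread("pics/s6.png")[190:340,160:400],None,fx=3,fy=3))
bs=np.array([cv2.fitEllipse(x)[0] for x in blobs(s["pixels"],*BLUE,15,(160,190,340,330))])
for x in blobs(t["pixels"],*BLUE,30,(150,130,300,250)):
    e=cv2.fitEllipse(x)[0]
    for z in(.131,.104):
        P=plane(t,[e],z)[0]; q=proj(s,P)[0]; print(np.round(e,1),z,P.round(4),min(np.linalg.norm(bs-q,axis=1)).round(1))
for x in blobs(t["pixels"],*PUR,30,(350,130,500,230)): print("pur",np.round(cv2.fitEllipse(x)[0],1))
```

```text
[192.7 222.3] 0.131 [0.489  0.2197 0.131 ] 0.8
[192.7 222.3] 0.104 [0.489 0.229 0.104] 15.2
[245.9 196.3] 0.131 [0.533  0.1249 0.131 ] 11.0
[245.9 196.3] 0.104 [0.5348 0.1304 0.104 ] 4.0
[170.6 165.4] 0.131 [0.591  0.2591 0.131 ] 1.4
[170.6 165.4] 0.104 [0.595 0.27  0.104] 14.5
[232.2 152.4] 0.131 [0.6119 0.1486 0.131 ] 11.9
[232.2 152.4] 0.104 [0.6168 0.155  0.104 ] 0.8
pur [461.3 190.3]
pur [414.2 159.8]
```

View pics/c6.png

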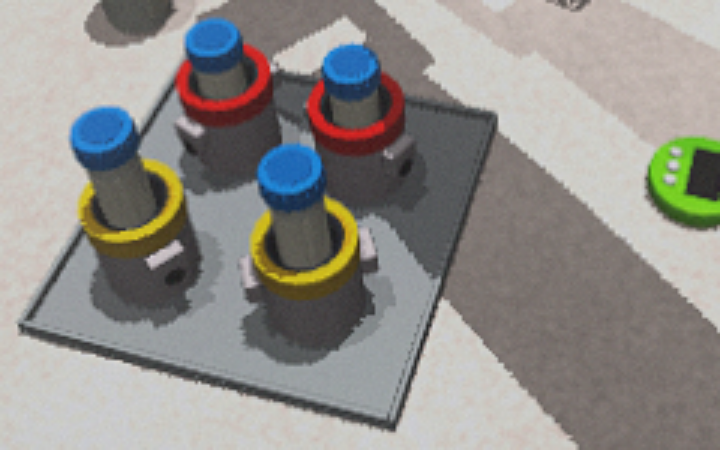

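View pics/t6.png

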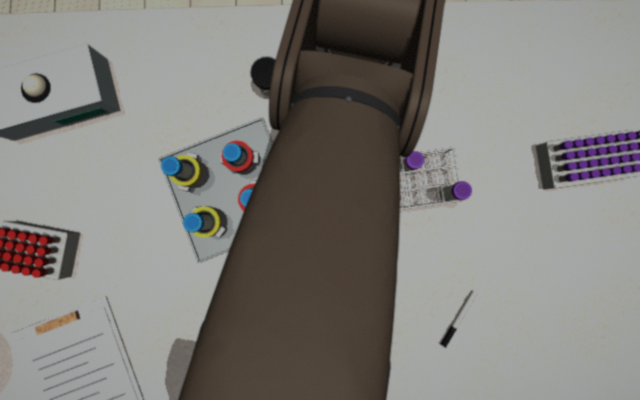

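The side crop shows all four blue caps standing above the rims at the heights expected for tubes sitting on the bore floors. Talls are in yellow, shorts in red, and caps are within about 4 mm of the bucket axes. The exception is the nearer short, partly hidden by the arm in the top view, though it looks seated from the side. The purple caps haven't moved ((461,190), (414,160)), so I'm handing in.

```bash
python3 -c "
from plant import ctrl, cam
print(ctrl.sign_off())"
```

```text
the job is handed in; nothing more can be done
None
```

I handed the job in at about 30 s: both tall blue tubes are in the yellow buckets, both short ones in the red, and the purple tubes haven't moved; no verdict was returned, and one short tube was confirmed from the side view only.

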